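# Open the spring clamp onto its stop pin and push the finished block out

## Task

The drilled block in the bench spring clamp is finished. Push the clamp's sprung slide back by its upright plate until the stop pin pops up behind it, then let go so that the slide springs back and stays latched open against the pin; after that push the block out sideways along the fence to the end stop of the outfeed ledge. Only push with the fingers: do not grip or lift the block, and leave the other things on the bench where they are.

Things in the scene. Friction and masses are not known exactly. Their poses are not given: they have to be found in the camera images.
- clamp: Grey bench spring clamp fixed to the worktop, level. Origin: on the worktop under the middle of the fence's clamping face. x axis: from the fence through the block to the sprung slide, away from the robot; y: to the outfeed ledge (left); z up. Positions below are in this frame, mm. Bed top z 12, x -35 to 150, y -60 to 56. Spring housing behind the slide: x 128 to 148, top z 38.
- fence (a point): Middle of the top edge of the fence's clamping face, at x 0, y 0, z 24 in the clamp. The fence is a fixed steel bar, x -22 to 0, y -40 to 117, top z 24. It runs on along the outfeed ledge.
- end_stop (a point): Middle of the top inner edge of the end stop, at x 18, y 110, z 24 in the clamp: a bar across the end of the outfeed ledge, y 110 to 117. The ledge continues the bed at z 12, x -35 to 53, y 56 to 117, with a low guide rail at x 44 to 50, y 61 to 112, top z 20. With the block's end against the stop its origin is at y 85.
- jaw (a joint): Travel of the sprung slide along the clamp's +x, m: about 0.006 at the start, on the block; 0.022 latched on the stop pin; 0.038 hard end. The pin pops up once it exceeds 0.022. The spring drives it back to 0: 6 N at the start, 9 N at 0.022, 12 N at 0.038, damped. At travel q (mm) the jaw is at x 14+q to 34+q, y -28 to 28, top z 24.5, the carriage behind to x 88+q, top z 30.5.
- push_plate (a point): Point on the centre line of the front face (toward fence and robot) of the upright black push plate on the slide; it moves with the slide, at x 66+q, y 0, z 60 in the clamp. The plate is 40 wide (y), 8 thick, z 30 to 76, vertical; push it toward the clamp's +x. The block ends 46 mm in front of it at the start.
- stop_pin (a joint): How far the sprung stop pin is pressed down into the bed, m: about 0.011 at the start, held down under the slide's right-hand shoulder; 0 when up, standing 12 mm over the bed in front of the shoulder. Pressing the raised pin down releases the slide.
- pin_top (a point): Top of the stop pin, a steel pin 8 mm in diameter at x 70, y -34 in the clamp; z 24 when up, about 13 when held down.
- block: Aluminium block with two drilled holes, on its long edge on the bed: 20 (clamp x) x 50 (clamp y) x 30 high, z 12 to 42, about 0.085 kg. At the start clamped between fence and jaw, its middle within 9 mm of y 0. Origin: middle of the 50 x 30 face that touches the jaw (z 27); the centre is 10 mm from it toward the fence. x axis up, y along the clamp's y, z toward the fence.
- wood_offcut: Wooden block 35 x 60 x 25 mm lying right of the clamp, origin centre of its underside. Bystander.
- brass_fitting: Brass pipe fitting 16 x 42 x 14 mm lying right of the clamp, origin centre of its underside. Bystander.
- small_tin: Round flat tin, diameter 64, height 22 mm, behind the outfeed ledge, origin centre of its underside. Bystander.
- pencil: Pencil 168 mm long lying in front of the clamp, origin centre of its underside. Bystander.
- hex_key_2: Steel hex key 33 x 81 x 5 mm lying in front of the clamp, origin centre of its underside. Bystander.
Not all that is in view belongs to the job. Leave any yellow look-alike of the block alone.

How it is judged:
By the outcome, as a careful person would: the job done as asked, in the order asked, and still so for the second after the job is handed in, with the robot touching nothing.
It also fails if it takes over 42 s, if anything falls off the work surface, if the arm or the gripper's body presses on something with over 40 N, if the wrist force passes 120 N, or if a joint passes its speed limit or range.

## Robot

A 6-joint arm with a two-finger parallel gripper is mounted at the origin on a cart in front of the work surface, level with it; the furniture and walls round the work are solid. World frame = base frame: x ahead of the robot, y to its left, z up, the work surface at z = 0. Lengths are in mm, angles in rad, forces in N, time in s.
With the tool pointing down it reaches from about 275 to 825 mm from the base axis. Payload 5.2 kg.
Tool frame: the origin (TCP) lies midway between the tips of the shut fingers; the grasp point (between the pads) lies 19 mm behind it; z points along the fingers, y is the line along which they close (so a half turn about z gives the same grasp; the last joint's range is limited). The gripper opens to 93 mm and grips with 3 to 60 N. Pads are 15 mm wide; open, the fingers measure 128 mm over their backs; the gripper's body (75 mm by 188 mm) begins 65 mm behind the grasp point.
Start: joints at [0.907, 0.259, 1.535, -0, 1.348, -0.203], TCP at [244.546, 492.648, 196.153] pointing down, gripper open.
Joint ranges: [-3.14, 3.14], [-0.91, 2.08], [0.19, 2.58], [-1.22, 4.36], [0.22, 2.71], [-3.12, 3.12]. Speed limits (rad/s): [2.57, 2.57, 3.14, 3.14, 3.14, 3.14].

## Interface

Orientations are given as a rotation vector (axis times angle).
In Python, from plant import sense, optics, hand_in gives the robot as it stands.
- The arm moves only by the tool move_arm, never from a script. Its argument "motion" is a list of rows, each a list of 3 entries, a list of its own where there are three numbers: the shift along the tool's x, y, z in shares of 75 cm (1.0 is 75 cm), then the turn about the tool's z in parts of the range, where 1.0 means pi rad, then the opening, from 0 (shut) to 1 (fully open). A call has 1 to 20 rows; each row is the pose to reach, as a shift and turn from the pose commanded when the call began, along the tool's axes at that moment; what a row does not reach only later rows make up. A row lasts 1/10 s, in which the tool goes at most 50 mm and 8.59 degrees, less where a joint would pass 70% of its speed; a pose out of reach is approached as far as the arm can. A shift or turn number past 1, either way, is cut back to 1. A call with a gripper value outside its range is refused whole. The fingers move at their own pace and stop on an object; "grip_force" is the grip in N (left out, the last holds). Time passes only in rows, so rows that repeat a pose let the fingers close. It gives the time, the measured TCP pose, the force, the opening and the grip force at its end, in the units of the state.
- sense(): the state, without advancing time (a new reading comes with each control period).
- optics.read_camera(name): name is "scene" or "top" or "wrist"; returns (picture, depth): 400x640x3 uint8, red, green, blue; 400x640 float32, mm along the optical axis (not along the pixel's ray), 0 where there is no reading.
- optics.camera_model(name): a dict with "fx", "fy", "cx", "cy" (pixels), "rvec" (rotation vector, rad) and "tvec" (3), from world to camera coordinates, as OpenCV has them; the wrist camera has in their place "tool_from_camera" (4x4, takes a point from camera to tool coordinates, whose origin is the TCP and whose axes are the flange's). Camera axes: x right, y down, z forward; pixel columns grow to the right and rows downward; lengths in mm; the calibration is good to about 2 mm. A picture is of the moment at which its call begins: read the wrist's pose just before it. camera_model takes no time and is no camera call.
- hand_in(): hands the job in; it is judged then, once.
The state is a dict: "clock": time; "joint_positions": joint angles; "dq": joint speeds; "tau": joint torques, N m; "eef_pos": TCP position; "tcp_rot": TCP orientation; "contact_force": force on the tool from outside, world axes, zero at the start; "wrist_torque": the same for the moment, N m; "gripper_width": finger opening in mm; "grip_force": force on a finger pad.
Only numpy, scipy, OpenCV 4.12 (cv2) and the standard library are available. Lean on these libraries where they do the work, as an engineer would, in place of code of your own. Each camera call takes 0.05 s, during which the arm holds its last target. There are 200 camera calls.

## Working session

There is one attempt and no reset: what is moved stays moved. The work goes in short steps, Python scripts to look and compute and a tool call to move; the robot and the scene stay as the last step left them, time stands still between calls to the robot, and variables do not carry over. Pictures are saved under pics/ and viewed, at most 10 in all, crops included, and the job is handed in when it is done.

Besides the shell and the picture viewer there is one more tool, called as name(argument=value, ...), one argument or row to a line, values as JSON. move_arm: Moves the arm, as the interface text tells. Its arguments: {"type":"object","properties":{"motion":{"type":"array"},"grip_force":{"type":"number"}},"required":["motion"]}

```bash
mkdir -p pics; cat > h.py <<'E'
import numpy as np, cv2
from plant import sense, optics, hand_in
def cam(name,fn):
    s=sense(); im,d=optics.read_camera(name); cv2.imwrite('pics/'+fn+'.png',im[:,:,::-1]); np.savez('pics/'+fn+'.npz',im=im,d=d,p=s['eef_pos'],r=s['tcp_rot']); return im,d
def world(name,fn,uv,depth=None):
    m=optics.camera_model(name); z=np.load('pics/'+fn+'.npz'); d=z['d']; out=[]
    for u,v in uv:
        w=d[int(v)-1:int(v)+2,int(u)-1:int(u)+2]; w=w[w>0]; k=np.median(w) if len(w) else 0
        c=np.array([(u-m['cx'])/m['fx']*k,(v-m['cy'])/m['fy']*k,k])
        if name=='wrist':
            T=np.array(m['tool_from_camera']); p=T[:3,:3]@c+T[:3,3]
            out.append(cv2.Rodrigues(np.array(z['r'],float))[0]@p+z['p'])
        else:
            R=cv2.Rodrigues(np.array(m['rvec'],float))[0]; out.append(R.T@(c-np.array(m['tvec'])))
    return np.array(out)
E
python3 - <<'E'
from h import *
s=sense(); print(s)
cam('top','top0'); cam('scene','scene0')
E
```

```text
{'clock': 0.0, 'joint_positions': array([ 9.07194904e-01,  2.59350757e-01,  1.53605881e+00,  1.00332534e-05,
        1.34800681e+00, -2.02774189e-01]), 'dq': array([-0.00075485, -0.00056308,  0.00047692, -0.00041959,  0.00132523,
       -0.00121661]), 'tau': array([-1.84682642e-03, -4.37299025e+01, -2.83999604e+01,  7.18013383e-02,
        4.11165913e-02, -1.53881333e-04]), 'eef_pos': array([244.17757307, 492.17933017, 195.32332171]), 'tcp_rot': array([-7.17303948e-01, -3.05781091e+00,  2.59299185e-03]), 'contact_force': array([0.02023835, 0.13176675, 0.01425894]), 'wrist_torque': array([ 0.0386626 , -0.05336733,  0.02983811]), 'grip_force': 0.0, 'gripper_width': 92.6211934237804}
```

View pics/top0.png

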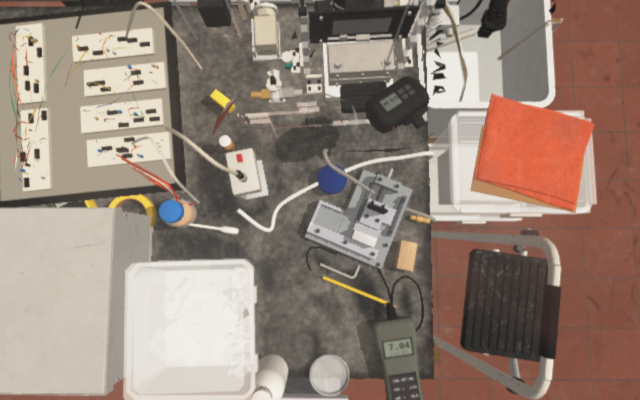

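View pics/scene0.png

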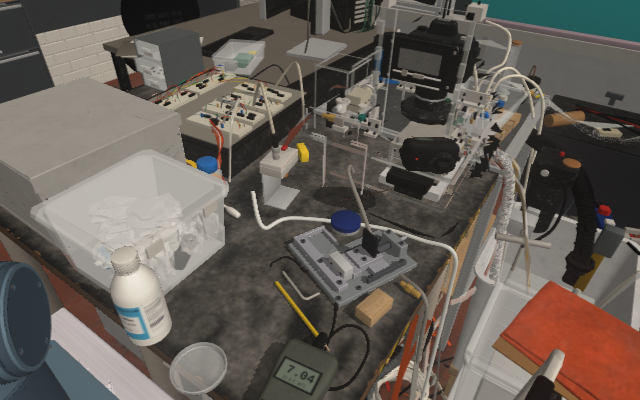

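The top view shows the clamp at about (360,218), with its ledge to the left, the black plate at (378,207) and the block at (366,233). A thin bent grey arm stands near the plate. I'll enlarge both views.

```bash
python3 - <<'E'
from h import *
a=cv2.imread('pics/top0.png')[140:290,290:440]; b=cv2.imread('pics/scene0.png')[155:315,270:430]
cv2.imwrite('pics/c0.png',cv2.resize(a,(600,600),interpolation=cv2.INTER_CUBIC)); cv2.imwrite('pics/c1.png',cv2.resize(b,(600,600),interpolation=cv2.INTER_CUBIC))
E
```

```text
(no output)
```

View pics/c0.png

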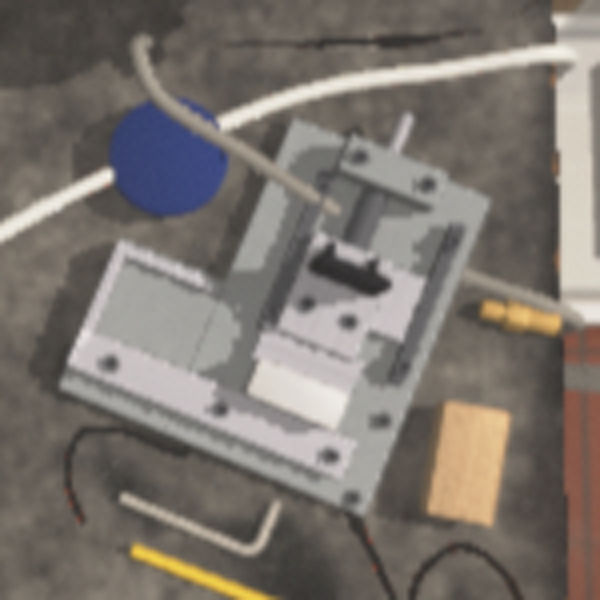

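View pics/c1.png

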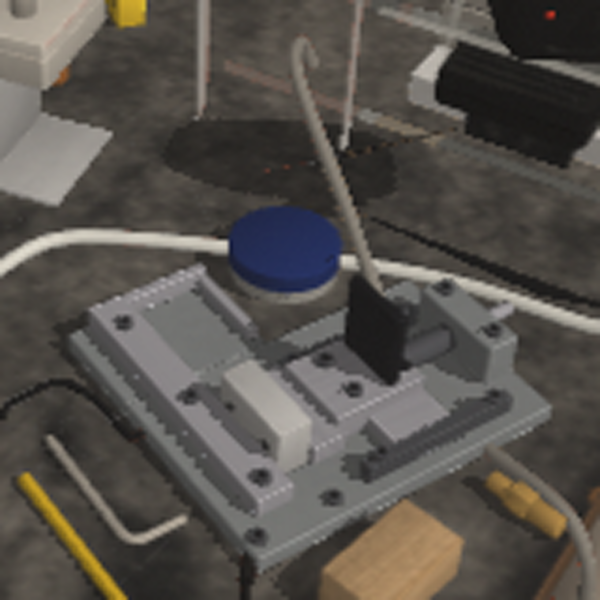

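The crops show, in top-crop pixels:
- Bed corners at (360,515), (490,200) and (293,122).
- Fence right end at (355,440) and (337,478), and ledge corner at (62,385).
- End stop corner at (120,240).
- Plate top from (310,265) to (388,285).
- A grey cable passing above the back of the clamp, which I'll check in depth.

Next I'll fit the clamp pose.

```bash
python3 - <<'E'
from h import *
from scipy.optimize import least_squares
m=optics.camera_model('top'); K=np.array([[m['fx'],0,m['cx']],[0,m['fy'],m['cy']],[0,0,1.]])
C=np.array([[-22,-40,24],[0,-40,24],[-35,-60,12],[150,-60,12],[150,56,12],[53,117,24],[-35,117,12]],float)
c=np.array([[337,478],[355,440],[360,515],[490,200],[293,122],[120,240],[62,385]],float)
uv=c/4+[290,140]-.4
def pts(p):
    a=p[2];R=np.array([[np.cos(a),-np.sin(a),0],[np.sin(a),np.cos(a),0],[0,0,1]]);return C@R.T+[p[0],p[1],0]
f=lambda p:(cv2.projectPoints(pts(p),np.array(m['rvec'],float),np.array(m['tvec'],float),K,None)[0][:,0]-uv).ravel()
W=world('top','top0',uv); print(W.round(0))
print(K[0,0])
g=W[2]; r=least_squares(f,[g[0],g[1],0.4],loss='soft_l1'); 
for a0 in (-2,-1,1,2,3):
    q=least_squares(f,[g[0],g[1],a0],loss='soft_l1'); r=min(r,q,key=lambda t:t.cost)
print(r.x,r.fun.reshape(-1,2).round(1))
a=r.x[2];R=np.array([[np.cos(a),-np.sin(a)],[np.sin(a),np.cos(a)]]); 
np.save('clamp.npy',r.x)
def cl(w): w=np.array(w); return np.c_[(w[:,:2]-r.x[:2])@R,w[:,2]].round(0)
print('depth pts in clamp',cl(W))
names=dict(blkTL=(262,362),blkTR=(357,390),blkBL=(252,392),blkmid=(305,385),plateL=(315,262),plateM=(350,272),plateR=(385,288),cable=(330,207),cable2=(255,160),cable3=(180,110),cable4=(142,50),tin=(170,155),wood=(470,465))
w=world('top','top0',np.array(list(names.values()))/4+[290,140]-.4)
for n,x,y in zip(names,w,cl(w)): print(n,x.round(0),y)
# scene cable
sc=dict(c1=(375,275),c2=(345,205),c3=(310,90),c4=(300,45),plate=(380,310),blk=(270,400))
w=world('scene','scene0',np.array(list(sc.values()))/3.75+[270,155])
for n,x,y in zip(sc,w,cl(w)): print(n,x.round(0),y)
E
```

```text
[[ 439. -214.   24.]
 [ 458. -226.   12.]
 [ 419. -228.   12.]
 [ 589. -303.    1.]
 [ 632. -196.    1.]
 [ 566. -101.    1.]
 [ 487.  -70.   10.]]
413.87282869831785
[ 4.73145819e+02 -1.87257418e+02 -3.99509306e-01] [[ 0.5  0.7]
 [ 0.   0.5]
 [ 0.5  0.7]
 [ 0.4 -0.3]
 [-0.2 -1.5]
 [-0.2 -1.6]
 [-1.8  0.3]]
depth pts in clamp [[-21. -38.  24.]
 [  1. -41.  12.]
 [-34. -59.  12.]
 [151. -61.   1.]
 [149.  54.   1.]
 [ 52. 116.   1.]
 [-33. 114.  10.]]
blkTL [ 499. -175.   35.] [19. 22. 35.]
blkTR [ 485. -227.   14.] [ 26. -32.  14.]
blkBL [ 483. -169.   41.] [ 2. 21. 41.]
blkmid [ 487. -196.   42.] [16. -3. 42.]
plateL [ 549. -199.   62.] [74. 18. 62.]
plateM [ 543. -215.   76.] [75.  1. 76.]
plateR [ 535. -232.   76.] [ 74. -18.  76.]
cable [ 583. -214.   15.] [111.  19.  15.]
cable2 [ 600. -169.   72.] [109.  66.  72.]
cable3 [ 616. -129.  120.] [109. 110. 120.]
cable4 [ 643. -110.  131.] [127. 137. 131.]
tin [ 610. -127.   22.] [103. 109.  22.]
wood [ 446. -284.   25.] [  12. -100.   25.]
c1 [ 593. -189.   39.] [111.  45.  39.]
c2 [ 597. -165.   72.] [106.  69.  72.]
c3 [ 617. -128.  120.] [110. 111. 120.]
c4 [ 631. -112.  135.] [116. 131. 135.]
plate [ 537. -219.   71.] [71. -5. 71.]
blk [ 480. -193.   41.] [ 8. -3. 41.]
```

Depth agrees with the fit to about 2 mm: clamp at (473,-187) with yaw -0.40, plate top at z 76, block top at z 42. The cable rises behind on the left, around clamp x 105 to 127 with y over 45. Before moving I'll check the travel corridor and work out the shifts.

```bash
cat >> h.py <<'E'
P=np.load('clamp.npy')
def shift(xc,yc,z,s=None):
    s=s or sense(); R=cv2.Rodrigues(np.array(s['tcp_rot'],float))[0]; a=P[2]
    w=np.array([P[0]+np.cos(a)*xc-np.sin(a)*yc,P[1]+np.sin(a)*xc+np.cos(a)*yc,z])
    return (R.T@(w-s['eef_pos'])).round(1)
def inclamp(s=None):
    s=s or sense(); a=P[2]; d=s['eef_pos'][:2]-P[:2]; R=cv2.Rodrigues(np.array(s['tcp_rot'],float))[0]
    return np.array([np.cos(a)*d[0]+np.sin(a)*d[1],-np.sin(a)*d[0]+np.cos(a)*d[1],s['eef_pos'][2]]).round(1),'yaw err',round(np.arctan2(R[1,1],R[0,1])-np.pi/2-a,3)
E
python3 - <<'E'
from h import *
print(inclamp(), 'above',shift(45,0,150))
m=optics.camera_model('top'); z=np.load('pics/top0.npz')['d']
v,u=np.mgrid[0:400,0:640]; c=np.stack([(u-m['cx'])/m['fx']*z,(v-m['cy'])/m['fy']*z,z],-1)[z>0]
R=cv2.Rodrigues(np.array(m['rvec'],float))[0]; w=(c-np.array(m['tvec']))@R
A=np.array([244,492.]);B=np.array([515,-205.]);t=(B-A)/np.linalg.norm(B-A);n=np.array([-t[1],t[0]])
l=(w[:,:2]-A)@t; o=(w[:,:2]-A)@n
for k in range(-100,900,50): 
    print(k,[int(w[(l>=k)&(l<k+50)&(o>=b)&(o<b+40),2].max(initial=-1)) for b in range(-160,160,40)])
E
```

```text
(array([-475.2,  536.9,  195.4]), 'yaw err', np.float64(-0.061)) above [-552.1 -504.    46. ]
-100 [-1, -1, -1, -1, -1, -1, -1, -1]
-50 [-1, -1, -1, -1, -1, -1, -1, -1]
0 [-1, -1, 186, 185, -1, -1, -1, -1]
50 [-1, -1, 187, 187, 187, 188, 186, 186]
100 [-1, 185, 188, 187, 187, 188, 187, 187]
150 [-1, 187, 187, 188, 189, 187, 187, 187]
200 [151, 188, 187, 187, 187, 188, 187, 188]
250 [153, 153, 152, 152, 186, 187, 187, 187]
300 [152, 153, 153, 152, 153, 152, 147, 187]
350 [152, 153, 153, 153, 152, 151, 4, 86]
400 [153, 153, 153, 153, 152, 148, 14, 58]
450 [148, 152, 152, 152, 152, 5, 54, 50]
500 [4, 5, 4, 147, 148, 25, 55, 175]
550 [4, 5, 22, 17, 3, 10, 13, 119]
600 [4, 10, 10, 14, 30, 27, 13, 7]
650 [10, 9, 26, 40, 29, 28, 25, 135]
700 [12, 17, 45, 46, 37, 24, 121, 137]
750 [27, 28, 28, 36, 79, 52, 65, 13]
800 [4, 28, 28, 28, 37, 43, 39, 203]
850 [-1, 2, 15, 15, 15, 12, 14, 202]
```

Careful with the scale: shifts go in shares of 75 cm and turns go in shares of pi rad. That gives: -552 mm / 750 = -0.736, -504 mm / 750 = -0.672, -0.06 rad / 3.1416 = -0.0191.

move_arm(
  motion=[
    [[0, 0, -0.0533], 0, 0],
    [[-0.0133, -0.0133, -0.08], 0, 0],
    [[-0.06, -0.0547, -0.08], 0, 0],
    [[-0.1093, -0.1, -0.08], 0, 0],
    [[-0.1587, -0.1453, -0.08], 0, 0],
    [[-0.208, -0.1907, -0.08], 0, 0],
    [[-0.2573, -0.2347, -0.08], 0, 0],
    [[-0.3067, -0.28, -0.08], 0, 0],
    [[-0.356, -0.3253, -0.08], 0, 0],
    [[-0.4053, -0.3693, -0.08], -0.0064, 0],
    [[-0.4547, -0.4147, -0.08], -0.0095, 0],
    [[-0.504, -0.46, -0.08], -0.0127, 0],
    [[-0.5533, -0.5053, -0.08], -0.0159, 0],
    [[-0.6027, -0.5507, -0.08], -0.0191, 0],
    [[-0.652, -0.596, -0.08], -0.0191, 0],
    [[-0.6933, -0.6333, -0.0667], -0.0191, 0],
    [[-0.72, -0.6573, -0.0267], -0.0191, 0],
    [[-0.736, -0.672, 0.0133], -0.0191, 0],
    [[-0.736, -0.672, 0.04], -0.0191, 0],
    [[-0.736, -0.672, 0.04], -0.0191, 0],
  ],
)

```text
clock: 2.1
eef_pos: [512.5, -203.4, 162.3]
tcp_rot: [-0.626, -3.071, -0.005]
contact_force: [-0.2, 0.8, -0.5]
gripper_width: 0.3
grip_force: 0.0
```

```bash
python3 - <<'E'
from h import *
s=sense(); print(s['clock'],s['joint_positions'].round(2),s['contact_force'].round(1),s['gripper_width'],inclamp(s),shift(53,0,52,s))
cam('wrist','w0')
for n,p in dict(plate=(75,0,76),pin=(70,-34,13)).items(): pass
im=cv2.imread('pics/w0.png'); cv2.imwrite('pics/w0.png',im)
E
```

```text
2.1 [-0.58  0.29  1.58  0.    1.28 -1.75] [-0.2  0.8 -0.5] 0.3395303551972538 (array([ 42.6,   0.4, 162.3]), 'yaw err', np.float64(-0.002)) [-11.3  -0.6 110.2]
```

View pics/w0.png

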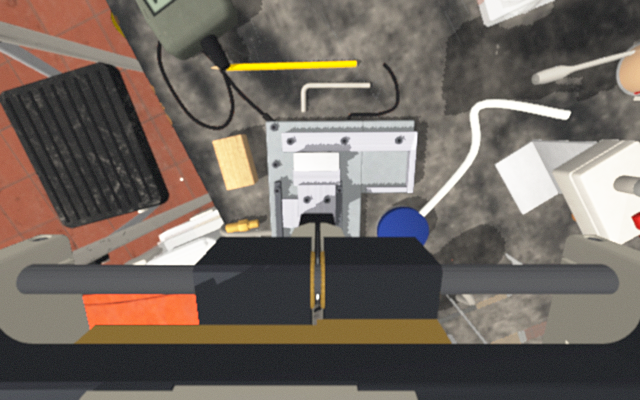

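The wrist view shows the fingers shut and lined up with the plate. The block top runs from about (293,153) to (340,170), with the fence above it. I'll measure the block and fence in it and descend in front of the plate.

```bash
python3 - <<'E'
from h import *
a=P[2]; uv=[(297,160),(336,160),(316,156),(316,168),(345,140),(345,133),(275,126),(409,160)]
for q,w in zip(uv,world('wrist','w0',uv)):
    d=w[:2]-P[:2]; print(q,round(np.cos(a)*d[0]+np.sin(a)*d[1]),round(-np.sin(a)*d[0]+np.cos(a)*d[1]),round(w[2]))
# block-top region extents from depth
m=optics.camera_model('wrist'); z=np.load('pics/w0.npz'); d=z['d']; v,u=np.mgrid[100:240,250:430]; k=d[100:240,250:430]
c=np.stack([(u-m['cx'])/m['fx']*k,(v-m['cy'])/m['fy']*k,k],-1).reshape(-1,3); T=np.array(m['tool_from_camera'])
w=(c@T[:3,:3].T+T[:3,3])@cv2.Rodrigues(z['r'])[0].T+z['p']
e=w[:,:2]-P[:2]; xc=np.cos(a)*e[:,0]+np.sin(a)*e[:,1]; yc=-np.sin(a)*e[:,0]+np.cos(a)*e[:,1]
for lo,hi,n in ((38,46,'block'),(22,26,'z24')):
    s=(w[:,2]>lo)&(w[:,2]<hi)&(xc<60)&(xc>-60)&(abs(yc)<130)
    if n=='block': s&=(xc<35)
    print(n,s.sum(),np.percentile(xc[s],[1,99]).round(1),np.percentile(yc[s],[1,99]).round(1))
E
```

```text
(297, 160) 8 -22 41
(336, 160) 8 22 42
(316, 156) 3 -1 41
(316, 168) 17 -1 41
(345, 140) -13 33 27
(345, 133) -21 33 23
(275, 126) -29 -49 15
(409, 160) 10 110 21
block 796 [ 0.1 19.1] [-24.9  23.9]
z24 3444 [-22.1  54.6] [-77.8 115.6]
```

To row units: 110 mm / 750 = 0.1467, 90 mm / 750 = 0.12.

move_arm(
  motion=[
    [[-0.0107, 0, 0.06], 0, 0],
    [[-0.0107, 0, 0.12], 0, 0],
    [[-0.0107, 0, 0.1467], 0, 0],
    [[-0.0107, 0, 0.1467], 0, 0],
    [[-0.0107, 0, 0.1467], 0, 0],
  ],
)

```text
clock: 2.65
eef_pos: [523.3, -207.6, 57.9]
tcp_rot: [0.624, 3.077, -0.001]
contact_force: [-0.3, -0.6, 0.0]
gripper_width: 0.3
grip_force: 0.0
```

The block reads x 0 to 19, y -25 to 24, top z 42, which matches its given size. Next I push the plate about 27 mm of travel.

move_arm(
  motion=[
    [[-0.0053, 0, 0.004], 0, 0],
    [[-0.0107, 0, 0.004], 0, 0],
    [[-0.016, 0, 0.004], 0, 0],
    [[-0.0213, 0, 0.004], 0, 0],
    [[-0.0267, 0, 0.004], 0, 0],
    [[-0.032, 0, 0.004], 0, 0],
    [[-0.0373, 0, 0.004], 0, 0],
    [[-0.0413, 0, 0.004], 0, 0],
    [[-0.044, 0, 0.004], 0, 0],
    [[-0.044, 0, 0.004], 0, 0],
    [[-0.044, 0, 0.004], 0, 0],
  ],
)

```text
clock: 3.75
eef_pos: [552.0, -220.0, 53.6]
tcp_rot: [-0.625, -3.077, -0.0]
contact_force: [-4.1, 1.1, 6.2]
gripper_width: 0.8
grip_force: 2.8
```

```bash
python3 - <<'E'
from h import *
s=sense(); print(s['clock'],inclamp(s),s['contact_force'].round(1))
cam('scene','s1'); b=cv2.imread('pics/s1.png')[155:315,270:430]; cv2.imwrite('pics/c2.png',cv2.resize(b,(600,600),interpolation=cv2.INTER_CUBIC))
E
```

```text
3.75 (array([85.4,  0.5, 53.6]), 'yaw err', np.float64(-0.001)) [-4.1  1.1  6.2]
```

View pics/c2.png

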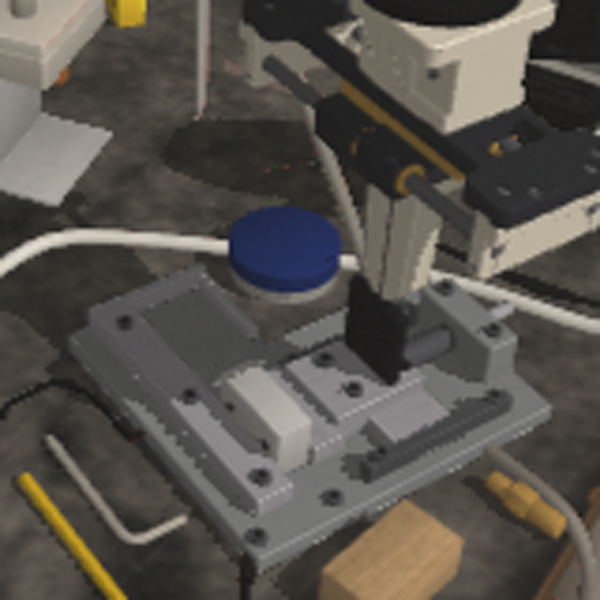

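The picture shows the plate and block unmoved and the fingers apparently at or behind the plate's top edge, which doesn't fit the measured TCP. I'll measure the fingers and plate by depth.

```bash
python3 - <<'E'
from h import *
a=P[2]
def show(cam_,fn,uv):
    for q,w in zip(uv,world(cam_,fn,uv)):
        d=w[:2]-P[:2]; print(q,round(np.cos(a)*d[0]+np.sin(a)*d[1]),round(-np.sin(a)*d[0]+np.cos(a)*d[1]),round(w[2]))
crop=[(380,200),(380,240),(378,265),(410,240),(405,275),(365,300),(395,320),(360,330),(395,360),(320,360),(270,400)]
show('scene','s1',np.array(crop)/3.75+[270,155])
print('before'); show('scene','scene0',np.array(crop[5:])/3.75+[270,155])
print(sense()['tau'].round(1))
cam('top','t1'); b=cv2.imread('pics/t1.png')[140:290,290:440]; cv2.imwrite('pics/c3.png',cv2.resize(b,(600,600),interpolation=cv2.INTER_CUBIC))
E
```

```text
[371.33333333 208.33333333] 75 9 129
[371.33333333 219.        ] 75 6 106
[370.8        225.66666667] 75 5 92
[379.33333333 219.        ] 76 -13 120
[378.         228.33333333] 76 -14 99
[367.33333333 235.        ] 70 6 70
[375.33333333 240.33333333] 71 -16 73
[366. 243.] 70 6 50
[375.33333333 251.        ] 73 -18 48
[355.33333333 251.        ] 51 13 33
[342.         261.66666667] 8 -3 41
before
[367.33333333 235.        ] 70 6 70
[375.33333333 240.33333333] 72 -16 73
[366. 243.] 70 6 50
[375.33333333 251.        ] 73 -18 48
[355.33333333 251.        ] 51 13 33
[342.         261.66666667] 8 -3 41
[  0.  -48.4 -24.8   0.2  -1.3   0. ]
```

View pics/c3.png

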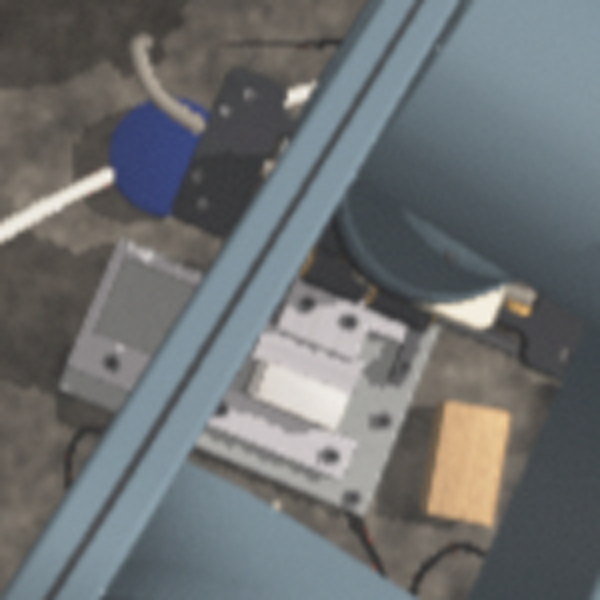

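By depth, the finger faces are at x 75 and the plate front is still at x 70 to 73, so the slide has not moved and the tips are hidden. I'll check numerically with the wrist camera before moving anything.

```bash
cat >> h.py <<'E'
def cloud(name,fn):
    m=optics.camera_model(name); z=np.load('pics/'+fn+'.npz'); k=z['d']; v,u=np.mgrid[0:400,0:640]
    c=np.stack([(u-m['cx'])/m['fx']*k,(v-m['cy'])/m['fy']*k,k],-1)[k>0]
    if name=='wrist':
        T=np.array(m['tool_from_camera']); w=(c@T[:3,:3].T+T[:3,3])@cv2.Rodrigues(z['r'])[0].T+z['p']
    else: w=(c-np.array(m['tvec']))@cv2.Rodrigues(np.array(m['rvec'],float))[0]
    a=P[2]; e=w[:,:2]-P[:2]; return np.c_[np.cos(a)*e[:,0]+np.sin(a)*e[:,1],-np.sin(a)*e[:,0]+np.cos(a)*e[:,1],w[:,2]],np.c_[u[k>0],v[k>0]]
E
python3 - <<'E'
from h import *
cam('wrist','w1')
for fn in ('w0','w1'):
    w,u=cloud('wrist',fn); print(fn)
    for x in range(-24,104,4):
        s=(w[:,0]>=x)&(w[:,0]<x+4)&(abs(w[:,1])<18)&(w[:,2]<110)
        if s.sum()>3: print((x,s.sum(),np.percentile(w[s,2],[2,50,98]).astype(int).tolist()),end=' ')
    print()
E
```

```text
w0
(-24, np.int64(124), [10, 21, 24]) (-20, np.int64(95), [21, 23, 25]) (-16, np.int64(128), [21, 23, 24]) (-12, np.int64(94), [21, 23, 24]) (-8, np.int64(120), [21, 23, 24]) (-4, np.int64(116), [21, 23, 30]) (0, np.int64(132), [27, 41, 42]) (4, np.int64(127), [40, 41, 42]) (8, np.int64(96), [40, 41, 42]) (12, np.int64(128), [39, 41, 42]) (16, np.int64(94), [39, 41, 42]) (20, np.int64(60), [22, 23, 24]) (24, np.int64(89), [22, 23, 25]) (28, np.int64(91), [22, 23, 25]) (32, np.int64(114), [22, 23, 25]) (36, np.int64(123), [22, 26, 30]) (40, np.int64(90), [28, 29, 31]) (44, np.int64(108), [28, 30, 31]) (48, np.int64(104), [28, 29, 33]) (52, np.int64(101), [28, 30, 34]) (56, np.int64(86), [28, 30, 33]) (60, np.int64(96), [28, 29, 31]) (64, np.int64(103), [28, 29, 30]) (68, np.int64(324), [28, 48, 70]) (72, np.int64(134), [29, 54, 74]) 
w1
(-24, np.int64(147), [21, 23, 24]) (-20, np.int64(289), [21, 23, 24]) (-16, np.int64(277), [21, 23, 24]) (-12, np.int64(262), [21, 23, 24]) (-8, np.int64(291), [22, 23, 24]) (-4, np.int64(146), [21, 23, 39]) (0, np.int64(314), [39, 41, 42]) (4, np.int64(316), [40, 41, 42]) (8, np.int64(306), [40, 41, 42]) (12, np.int64(306), [39, 41, 42]) (16, np.int64(306), [40, 41, 42]) (20, np.int64(234), [22, 23, 25]) (24, np.int64(281), [22, 23, 25]) (28, np.int64(230), [22, 23, 25]) (32, np.int64(230), [22, 23, 25]) (36, np.int64(277), [22, 27, 30]) (40, np.int64(244), [28, 29, 31]) (44, np.int64(266), [28, 29, 31]) (48, np.int64(233), [28, 29, 31]) (52, np.int64(253), [28, 30, 34]) (56, np.int64(214), [28, 30, 34]) (60, np.int64(222), [28, 29, 31]) (64, np.int64(227), [28, 29, 31]) (68, np.int64(951), [28, 53, 72]) (72, np.int64(839), [30, 75, 104]) (76, np.int64(490), [74, 86, 108])
```

The plate stands in front of the fingers and the slide is unmoved, so the push did not act on the plate. I'll lift straight up, stop, and check the scene before trying again in small, monitored steps.

To row units: -60 mm / 750 = -0.08, -45 mm / 750 = -0.06.

move_arm(
  motion=[
    [[0, 0, -0.0267], 0, 0],
    [[0, 0, -0.06], 0, 0],
    [[0, 0, -0.08], 0, 0],
    [[0, 0, -0.08], 0, 0],
  ],
)

```text
clock: 4.3
eef_pos: [554.4, -221.3, 115.6]
tcp_rot: [0.624, 3.074, -0.003]
contact_force: [1.0, 0.5, 0.7]
gripper_width: -0.0
grip_force: 0.0
```

```bash
python3 - <<'E'
from h import *
s=sense(); print(s['clock'],inclamp(s),s['contact_force'].round(1),s['gripper_width'])
cam('scene','s2'); cam('wrist','w2')
w,u=cloud('scene','s2')
# finger tips: lowest points of things above plate, in clamp region
for z in range(40,170,6):
    s_=(w[:,2]>=z)&(w[:,2]<z+6)&(abs(w[:,1])<40)&(w[:,0]>40)&(w[:,0]<125)
    if s_.sum()>2: print(z,s_.sum(),np.percentile(w[s_,0],[3,50,97]).astype(int),np.percentile(w[s_,1],[3,50,97]).astype(int))
b=cv2.imread('pics/s2.png')[155:315,270:430]; cv2.imwrite('pics/c4.png',cv2.resize(b,(600,600),interpolation=cv2.INTER_CUBIC))
E
```

```text
4.3 (array([ 88.1,   0.3, 115.6]), 'yaw err', np.float64(-0.001)) [1.  0.5 0.7] -0.005458626124787828
40 36 [68 70 74] [-19  -7  17]
46 45 [68 69 74] [-18  -3  19]
52 40 [68 69 74] [-19  -1  15]
58 42 [68 70 75] [-18  -3  16]
64 38 [68 70 76] [-19  -4  18]
70 75 [69 71 77] [-18   0  17]
76 13 [70 72 75] [-16  -6  14]
136 13 [76 77 78] [-6  2  8]
142 26 [75 76 89] [-12  -1  12]
148 51 [75 77 92] [-14  -7  14]
154 57 [75 77 92] [-14  -7  11]
160 49 [75 77 91] [-14  -6  14]
166 57 [75 77 92] [-14  -8  15]
```

View pics/c4.png

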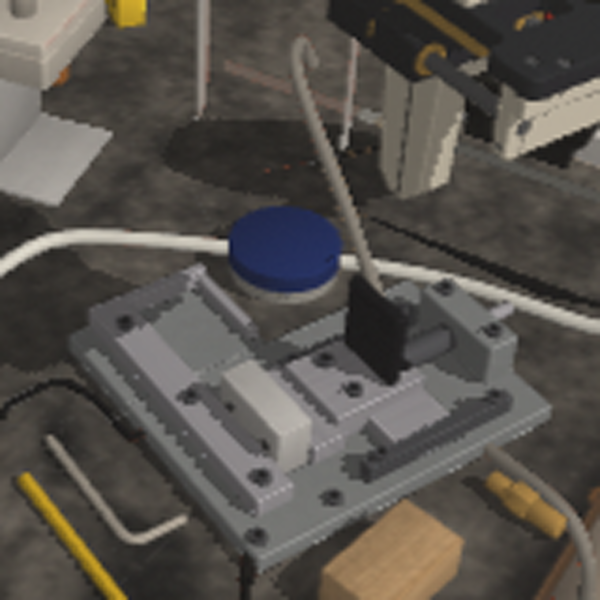

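The picture explains it. The fingertips at crop (415,190) are at about z 138 while the reported TCP is at z 115.6, so the tips end about 22 mm above the reported TCP. The push passed over the plate and rested on its top edge. I'll measure this tip offset precisely from both cameras.

```bash
python3 - <<'E'
from h import *
z=np.load('pics/s2.npz'); a=P[2]; d=z['p'][:2]-P[:2]; t=np.array([np.cos(a)*d[0]+np.sin(a)*d[1],-np.sin(a)*d[0]+np.cos(a)*d[1],z['p'][2]])
w,u=cloud('scene','s2'); s=(abs(w[:,1])<40)&(w[:,0]>40)&(w[:,0]<125)&(w[:,2]>95)&(w[:,2]<180); q=w[s]-t
print('scene lowest',np.sort(q[:,2])[:8].round(1)); 
for lo in (20,26,32,40): k=(q[:,2]>=lo)&(q[:,2]<lo+6); print(lo,q[k].min(0).round(1),q[k].max(0).round(1))
w,u=cloud('wrist','w2'); s=(abs(w[:,1])<40)&(w[:,0]>40)&(w[:,0]<125)&(w[:,2]>95)&(w[:,2]<190); q=w[s]-t; uu=u[s]
print('wrist',s.sum(), np.sort(q[:,2])[:8].round(1))
for lo in range(0,60,6):
    k=(q[:,2]>=lo)&(q[:,2]<lo+6)
    if k.sum(): print(lo,k.sum(),q[k].min(0).round(1),q[k].max(0).round(1),uu[k][:,1].min())
# earlier frame w0/t cmp with bench offset check
for n,f in (('scene','s2'),('wrist','w2')):
    w,u=cloud(n,f); k=(w[:,0]>-20)&(w[:,0]<-2)&(w[:,1]>-20)&(w[:,1]<80); print(n,'fence z',np.median(w[k,2]).round(1)); k=(w[:,2]>39)&(w[:,2]<45)&(abs(w[:,0]-10)<14)&(abs(w[:,1])<32); print('block',np.percentile(w[k],[2,98],axis=0).round(1).tolist())
E
```

```text
scene lowest [22.2 22.5 23.7 24.  24.5 24.5 24.7 25.1]
20 [-11.4  -6.8  22.2] [-8.8  8.4 25.6]
26 [-12.2 -12.3  26. ] [ 0.1 12.1 31.8]
32 [-12.9 -14.7  32. ] [ 6.  16.1 37.7]
40 [-12.6 -14.8  40.3] [ 5.6 13.9 46. ]
wrist 836 [18.9 19.1 19.4 19.4 19.7 19.8 20.  20.1]
18 51 [-10.9  -7.9  18.9] [-9.   8.8 23.8] 223
24 138 [-11.2 -13.   24.1] [-8.7 14.6 30. ] 225
30 177 [-11.2 -13.9  30.1] [-8.7 15.2 36. ] 228
36 204 [-11.2 -14.3  36.1] [-8.7 15.3 42. ] 232
42 66 [-11.3 -13.7  42. ] [-8.5 14.1 48. ] 236
48 55 [-11.4  -2.5  48.1] [-8.8  3.4 53.9] 239
54 63 [-11.5  -2.4  54. ] [-8.7  3.3 59.9] 245
scene fence z 24.3
block [[-2.3, -24.6, 39.4], [16.7, 23.6, 43.8]]
wrist fence z 23.4
block [[-0.0, -24.2, 39.9], [19.1, 23.2, 42.8]]
```

Both cameras agree that the real tips end about 20 to 22 mm above the reported TCP. The plate contact fits too: TCP at z 54 on a plate top at z 76. I'll offset all heights by -21 mm. Now I go back in front of the plate and down to tip z about 58, which is TCP z 37.

To row units: 78 mm / 750 = 0.104, 60 mm / 750 = 0.08.

move_arm(
  motion=[
    [[0.0267, -0.004, 0], 0, 0],
    [[0.0507, -0.0067, 0], 0, 0],
    [[0.0507, -0.0067, 0], 0, 0],
    [[0.0507, -0.0067, 0.04], 0, 0],
    [[0.0507, -0.0067, 0.08], 0, 0],
    [[0.0507, -0.0067, 0.104], 0, 0],
    [[0.0507, -0.0067, 0.104], 0, 0],
    [[0.0507, -0.0067, 0.104], 0, 0],
  ],
)

```text
clock: 5.2
eef_pos: [515.9, -210.0, 34.7]
tcp_rot: [-0.625, -3.078, -0.001]
contact_force: [-0.0, 0.1, 0.0]
gripper_width: 0.4
grip_force: 0.0
```

```bash
python3 - <<'E'
from h import *
s=sense(); print(s['clock'],inclamp(s),s['contact_force'].round(1))
cam('wrist','w3'); w,u=cloud('wrist','w3')
k=(w[:,0]>62)&(w[:,0]<85)&(abs(w[:,1])<20)&(w[:,2]>35)&(w[:,2]<80); print('plate visible px',k.sum())
cam('scene','s3'); w,u=cloud('scene','s3')
for z in range(40,90,8):
    k=(w[:,2]>=z)&(w[:,2]<z+8)&(abs(w[:,1])<40)&(w[:,0]>25)&(w[:,0]<90); 
    if k.sum(): print(z,k.sum(),np.percentile(w[k,0],[3,50,97]).astype(int),np.percentile(w[k,1],[3,97]).astype(int))
E
```

```text
5.2 (array([48.3, -4.4, 34.7]), 'yaw err', np.float64(-0.001)) [-0.   0.1  0. ]
plate visible px 2
40 26 [69 70 74] [-19   0]
48 32 [68 70 75] [-19  -3]
56 41 [37 69 73] [-19   5]
64 64 [36 40 71] [-18   8]
72 98 [36 44 76] [-18  10]
80 57 [37 38 52] [-19  10]
88 67 [36 38 53] [-20  12]
```

To row units: -39 mm / 750 = -0.052, -37 mm / 750 = -0.0493.

move_arm(
  motion=[
    [[-0.0107, 0, 0], 0, 0],
    [[-0.0187, 0, 0], 0, 0],
    [[-0.024, 0, 0], 0, 0],
    [[-0.0293, 0, 0], 0, 0],
    [[-0.0347, 0, 0], 0, 0],
    [[-0.04, 0, 0], 0, 0],
    [[-0.0453, 0, 0], 0, 0],
    [[-0.0493, 0, 0], 0, 0],
    [[-0.052, 0, 0], 0, 0],
    [[-0.052, 0, 0], 0, 0],
  ],
)

```text
clock: 6.3
eef_pos: [549.1, -223.9, 35.3]
tcp_rot: [-0.623, -3.073, -0.002]
contact_force: [-9.1, 3.5, 6.8]
gripper_width: 0.3
grip_force: 5.0
```

```bash
python3 - <<'E'
from h import *
s=sense(); print(s['clock'],inclamp(s),s['contact_force'].round(1))
cam('wrist','w4')
w,u=cloud('wrist','w4')
for y0,y1 in ((-18,18),(-38,-30)):
  for x in range(-4,92,4):
    k=(w[:,0]>=x)&(w[:,0]<x+4)&(w[:,1]>y0)&(w[:,1]<y1)&(w[:,2]<100)
    if k.sum()>3: print((x,np.percentile(w[k,2],[2,50,98]).astype(int).tolist()),end=' ')
  print()
E
```

```text
6.3 (array([84.2, -4.2, 35.3]), 'yaw err', np.float64(-0.001)) [-9.1  3.5  6.8]
(-4, [21, 23, 40]) (0, [39, 41, 42]) (4, [40, 41, 42]) (8, [40, 41, 42]) (12, [40, 41, 42]) (16, [39, 41, 42]) (20, [9, 11, 12]) (24, [10, 11, 12]) (28, [10, 11, 12]) (32, [10, 11, 12]) (36, [10, 11, 12]) (40, [10, 23, 24]) (44, [22, 23, 25]) (48, [22, 23, 25]) (52, [22, 23, 25]) (56, [22, 24, 30]) (60, [28, 29, 31]) (64, [28, 30, 31]) (68, [28, 29, 31]) (72, [28, 66, 95]) (76, [28, 33, 97]) (80, [28, 30, 33]) (84, [28, 29, 31]) (88, [28, 29, 30]) 
(-4, [20, 23, 24]) (0, [9, 11, 22]) (4, [10, 11, 12]) (8, [9, 11, 12]) (12, [10, 11, 12]) (16, [10, 11, 12]) (20, [9, 11, 12]) (24, [9, 11, 12]) (28, [9, 11, 12]) (32, [9, 11, 12]) (36, [10, 11, 12]) (40, [10, 11, 12]) (44, [10, 11, 12]) (48, [10, 11, 12]) (52, [9, 11, 12]) (56, [10, 11, 12]) (60, [10, 11, 12]) (64, [10, 13, 24]) (68, [12, 23, 24]) (72, [10, 21, 24]) (76, [9, 12, 20]) (80, [19, 20, 22]) (84, [19, 20, 21]) (88, [19, 20, 21])
```

The slide is back: jaw front at x about 42, so travel is about 27 mm. The pin is up at z 24, x 66 to 73. Now I back off gently and lift clear.

To row units: 73 mm / 750 = 0.0973, -65 mm / 750 = -0.0867.

move_arm(
  motion=[
    [[0.0027, 0, 0], 0, 0],
    [[0.0053, 0, 0], 0, 0],
    [[0.008, 0, 0], 0, 0],
    [[0.0107, 0, 0], 0, 0],
    [[0.0147, 0, 0], 0, 0],
    [[0.024, 0, 0], 0, 0],
    [[0.0373, 0, -0.0067], 0, 0],
    [[0.0507, 0, -0.0467], 0, 0],
    [[0.0667, -0.0133, -0.0867], 0, 0],
    [[0.0853, -0.0467, -0.0867], 0, 0],
    [[0.0973, -0.08, -0.0867], 0, 0],
    [[0.0973, -0.08, -0.0867], 0, 0],
    [[0.0973, -0.08, -0.0867], 0, 0],
  ],
)

```text
clock: 7.65
eef_pos: [460.7, -252.1, 100.6]
tcp_rot: [0.628, 3.077, 0.0]
contact_force: [0.3, -0.1, -0.4]
gripper_width: 0.3
grip_force: 0.0
```

```bash
python3 - <<'E'
from h import *
s=sense(); print(s['clock'],inclamp(s),s['contact_force'].round(1),shift(13,-65,0,s))
cam('wrist','w5')
w,u=cloud('wrist','w5')
for y0,y1 in ((-26,18),(-38,-30)):
  for x in range(-4,100,4):
    k=(w[:,0]>=x)&(w[:,0]<x+4)&(w[:,1]>y0)&(w[:,1]<y1)&(w[:,2]<78)
    if k.sum()>3: print((x,np.percentile(w[k,2],[2,50,98]).astype(int).tolist()),end=' ')
  print()
k=(w[:,2]>39)&(w[:,2]<45)&(abs(w[:,0]-10)<14)&(abs(w[:,1])<32); print('block',np.percentile(w[k],[2,98],axis=0).round(1).tolist())
k=(w[:,2]>21.5)&(w[:,2]<27)&(abs(w[:,0])<30)&(w[:,1]>-50)&(w[:,1]<-28); print('fence edge',np.percentile(w[k],[2,98],axis=0).round(1).tolist())
E
```

```text
7.65 (array([ 13.7, -64.6, 100.6]), 'yaw err', np.float64(-0.003)) [ 0.3 -0.1 -0.4] [  0.8  -0.5 100.6]
(-4, [22, 23, 41]) (0, [21, 40, 42]) (4, [13, 41, 42]) (8, [15, 41, 42]) (12, [16, 41, 42]) (16, [17, 41, 42]) (20, [10, 11, 40]) (24, [9, 11, 12]) (28, [10, 11, 12]) (32, [10, 12, 23]) (36, [11, 23, 25]) (40, [22, 23, 25]) (44, [22, 23, 24]) (48, [22, 23, 25]) (52, [22, 23, 24]) 
(-4, [22, 23, 24]) (0, [10, 11, 12]) (4, [10, 11, 12]) (8, [10, 11, 12]) (12, [9, 11, 12]) (16, [9, 11, 12]) (20, [9, 11, 12]) (24, [10, 11, 12]) (28, [10, 11, 12]) (32, [10, 11, 12]) (36, [10, 11, 12]) (40, [10, 11, 12]) (44, [10, 11, 12]) (48, [10, 11, 13]) (52, [10, 11, 12]) (56, [10, 11, 12]) 
block [[0.1, -24.4, 39.9], [19.0, 23.3, 42.5]]
fence edge [[-21.7, -40.3, 21.8], [-0.3, -28.3, 26.8]]
```

Latched: the jaw front is at x about 36 and the block hasn't moved. Now down beside the block's right end (y -57, tip z about 20) and a push along the fence.

To row units: 101 mm / 750 = 0.1347, 90 mm / 750 = 0.12.

move_arm(
  motion=[
    [[0, 0.0107, 0.04], 0, 0],
    [[0, 0.0107, 0.0867], 0, 0],
    [[0, 0.0107, 0.12], 0, 0],
    [[0, 0.0107, 0.1347], 0, 0],
    [[0, 0.0107, 0.1347], 0, 0],
    [[0, 0.0107, 0.1347], 0, 0],
  ],
)

```text
clock: 8.3
eef_pos: [464.9, -244.8, -0.2]
tcp_rot: [0.624, 3.078, -0.001]
contact_force: [0.1, 0.2, 0.7]
gripper_width: 0.5
grip_force: 0.0
```

```bash
python3 - <<'E'
from h import *
s=sense(); print(s['clock'],inclamp(s),s['contact_force'].round(1),shift(14,45,0,s))
E
```

```text
8.3 (array([ 14.8, -56.2,  -0.2]), 'yaw err', np.float64(-0.001)) [0.1 0.2 0.7] [  0.8 101.2  -0.2]
```

To row units: 78 mm / 750 = 0.104, 76 mm / 750 = 0.1013.

move_arm(
  motion=[
    [[0.0027, 0.008, 0], 0, 0],
    [[0.0027, 0.016, 0], 0, 0],
    [[0.0027, 0.0213, 0], 0, 0],
    [[0.0027, 0.0267, 0], 0, 0],
    [[0.0027, 0.032, 0], 0, 0],
    [[0.0027, 0.0387, 0], 0, 0],
    [[0.0027, 0.0453, 0], 0, 0],
    [[0.0027, 0.052, 0], 0, 0],
    [[0.0027, 0.0587, 0], 0, 0],
    [[0.0027, 0.0653, 0], 0, 0],
    [[0.0027, 0.072, 0], 0, 0],
    [[0.0027, 0.0787, 0], 0, 0],
    [[0.0027, 0.0853, 0], 0, 0],
    [[0.0027, 0.092, 0], 0, 0],
    [[0.0027, 0.0973, 0], 0, 0],
    [[0.0027, 0.1013, 0], 0, 0],
    [[0.0027, 0.104, 0], 0, 0],
    [[0.0027, 0.104, 0], 0, 0],
  ],
)

```text
clock: 10.1
eef_pos: [492.6, -171.5, -1.0]
tcp_rot: [-0.625, -3.078, -0.001]
contact_force: [0.4, -1.0, 0.6]
gripper_width: 0.8
grip_force: 0.0
```

```bash
cat > blk.py <<'E'
from h import *
import sys
s=sense(); print(s['clock'],inclamp(s),s['contact_force'].round(1),s['wrist_torque'].round(1))
for n in sys.argv[2:]:
    cam(n,n+sys.argv[1]); w,u=cloud(n,n+sys.argv[1])
    k=(w[:,2]>39)&(w[:,2]<45)&(w[:,0]>-12)&(w[:,0]<40)&(w[:,1]<125)&(w[:,1]>-40); p=w[k]
    print(n,'block top',k.sum(),np.percentile(p,[2,98],axis=0).round(1).tolist())
    if k.sum()>20: print(' rect',cv2.minAreaRect(p[:,:2].astype(np.float32)))
    for nm,b in dict(jaw=(28,60,-26,26,22,26),stop=(-5,50,105,120,21,27)).items():
        k=(w[:,0]>b[0])&(w[:,0]<b[1])&(w[:,1]>b[2])&(w[:,1]<b[3])&(w[:,2]>b[4])&(w[:,2]<b[5])
        if k.sum()>5: print(' ',nm,k.sum(),np.percentile(w[k],[2,98],axis=0).round(1).tolist())
E
python3 blk.py 6 wrist scene
```

```text
10.1 (array([11.8, 22.1, -1. ]), 'yaw err', np.float64(-0.001)) [ 0.4 -1.   0.6] [ 0. -0.  0.]
wrist block top 1003 [[-0.6, 11.5, 39.2], [10.2, 86.8, 43.2]]
 rect ((1.402390956878662, 48.56448745727539), (80.94349670410156, 14.646195411682129), 81.72265625)
  jaw 10 [[51.3, 21.9, 22.8], [54.6, 22.6, 25.1]]
  stop 647 [[-4.6, 106.5, 21.4], [29.1, 116.1, 24.4]]
scene block top 193 [[-2.8, 7.8, 39.3], [16.4, 86.6, 44.5]]
 rect ((7.117366790771484, 46.59046173095703), (20.17289924621582, 82.48883819580078), 0.5431601405143738)
  jaw 112 [[33.2, -25.6, 22.5], [55.8, 24.0, 25.9]]
  stop 52 [[-4.0, 107.6, 21.3], [27.6, 117.6, 25.5]]
```

The block slid along the fence and its front end is at y about 87, with 23 mm to go. I'll finish slowly.

To row units: 24 mm / 750 = 0.032, 23 mm / 750 = 0.0307.

move_arm(
  motion=[
    [[0, 0.0053, 0], 0, 0],
    [[0, 0.0107, 0], 0, 0],
    [[0, 0.016, 0], 0, 0],
    [[0, 0.02, 0], 0, 0],
    [[0, 0.024, 0], 0, 0],
    [[0, 0.0267, 0], 0, 0],
    [[0, 0.0293, 0], 0, 0],
    [[0, 0.0307, 0], 0, 0],
    [[0, 0.032, 0], 0, 0],
    [[0, 0.032, 0], 0, 0],
  ],
)

```text
clock: 11.2
eef_pos: [502.0, -151.3, -0.5]
tcp_rot: [0.624, 3.079, -0.003]
contact_force: [-3.5, -6.1, 1.8]
gripper_width: 0.3
grip_force: 3.1
```

```bash
python3 blk.py 7 wrist
```

```text
11.2 (array([12.5, 44.4, -0.5]), 'yaw err', np.float64(-0.001)) [-3.5 -6.1  1.8] [-0.9  0.5  0. ]
wrist block top 1045 [[-0.2, 33.9, 39.2], [10.6, 109.0, 43.6]]
 rect ((1.8649389743804932, 70.71478271484375), (80.48165893554688, 14.271936416625977), 82.2343521118164)
  stop 193 [[-4.8, 105.4, 21.6], [4.2, 116.1, 25.8]]
```

Contact with the stop: about 7 N along the fence, block end at y about 110. Backing off straight, rising clear and checking.

To row units: -190 mm / 750 = -0.2533, -170 mm / 750 = -0.2267.

move_arm(
  motion=[
    [[0, -0.0053, 0], 0, 0],
    [[0, -0.016, 0], 0, 0],
    [[0, -0.0333, 0], 0, 0],
    [[0, -0.0427, -0.0267], 0, 0],
    [[0, -0.0507, -0.08], 0, 0],
    [[0.0133, -0.06, -0.1333], 0, 0],
    [[0.0533, -0.08, -0.1867], 0, 0],
    [[0.0933, -0.0933, -0.2267], 0, 0],
    [[0.12, -0.0933, -0.2533], 0, 0],
    [[0.12, -0.0933, -0.2533], 0, 0],
  ],
)

```text
clock: 12.25
eef_pos: [391.2, -180.1, 192.0]
tcp_rot: [0.627, 3.074, -0.004]
contact_force: [-0.4, -0.9, -1.0]
gripper_width: 0.5
grip_force: 0.0
```

```bash
python3 blk.py 8 wrist scene
python3 - <<'E'
from h import *
a=cv2.imread('pics/scene8.png')[155:345,230:430]; cv2.imwrite('pics/c5.png',cv2.resize(a,(630,600),interpolation=cv2.INTER_CUBIC))
E
```

```text
12.25 (array([-78.3, -25.3, 192. ]), 'yaw err', np.float64(-0.003)) [-0.4 -0.9 -1. ] [ 0. -0.  0.]Traceback (most recent call last):
  File "blk.py", line 7, in <module>
    print(n,'block top',k.sum(),np.percentile(p,[2,98],axis=0).round(1).tolist())
                                ~~~~~~~~~~~~~^^^^^^^^^^^^^^^^^
    return _quantile_unchecked(
        a, q, axis, out, overwrite_input, method, keepdims, weights)
    return _ureduce(a,
                    func=_quantile_ureduce_func,
    ...<5 lines>...
                    overwrite_input=overwrite_input,
                    method=method)
    r = func(a, **kwargs)
    result = _quantile(arr,
                       quantiles=q,
    ...<2 lines>...
                       out=out,
                       weights=wgt)
    slices_having_nans = np.isnan(arr[-1, ...])
                                  ~~~^^^^^^^^^
IndexError: index -1 is out of bounds for axis 0 with size 0
[ WARN:0@0.250] global loadsave.cpp:275 findDecoder imread_('pics/scene8.png'): can't open/read file: check file path/integrity
Traceback (most recent call last):
TypeError: 'NoneType' object is not subscriptable
```

The wrist camera no longer sees the block from here, so I'll use the scene camera.

```bash
python3 blk.py 9 scene; python3 blk.py 9 top
python3 - <<'E'
from h import *
a=cv2.imread('pics/scene9.png')[155:345,230:430]; cv2.imwrite('pics/c5.png',cv2.resize(a,(630,600),interpolation=cv2.INTER_CUBIC))
w,u=cloud('scene','scene9'); k=(abs(w[:,0]-70)<7)&(abs(w[:,1]+34)<6)&(w[:,2]>14)&(w[:,2]<28); print('pin',k.sum(),w[k].mean(0).round(1),w[k,2].max())
E
```

```text
12.3 (array([-77.6, -25.1, 190.4]), 'yaw err', np.float64(-0.003)) [ 0.4  0.1 -0.3] [-0.1  0.   0. ]
scene block top 197 [[-2.2, 59.9, 39.8], [17.2, 108.9, 43.6]]
 rect ((7.484960556030273, 85.15939331054688), (51.91758346557617, 20.24738311767578), 89.93038940429688)
  jaw 208 [[33.0, -25.1, 22.4], [52.6, 24.4, 25.8]]
  stop 30 [[-4.4, 107.3, 21.9], [46.7, 117.2, 25.0]]
12.35 (array([-77.6, -24.8, 189.3]), 'yaw err', np.float64(-0.002)) [ 0.3 -0.8 -0.8] [ 0.  -0.1 -0. ]
top block top 219 [[-0.3, 60.0, 39.5], [18.9, 107.7, 44.7]]
 rect ((9.388504981994629, 83.90034484863281), (19.857824325561523, 49.861881256103516), 0.19475822150707245)
  jaw 160 [[35.0, -24.2, 22.3], [55.0, 25.5, 25.9]]
  stop 81 [[-4.0, 106.3, 21.4], [47.0, 115.6, 26.8]]
pin 37 [ 68.8 -34.5  20.8] 25.464878169712595
```

View pics/c5.png

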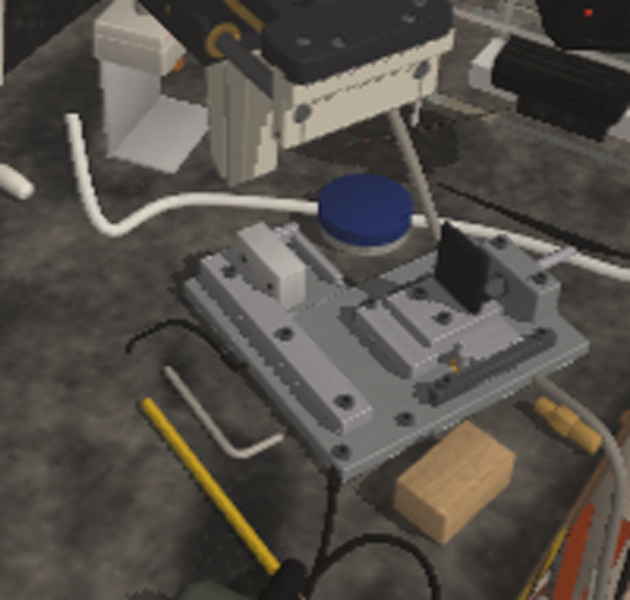

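The block sits flat on the fence against the end stop, at crop (270,262). The slide is latched with the pin up at (455,360), the other things are undisturbed and the arm is clear. Handing in.

```bash
python3 -c "
from plant import hand_in
print(hand_in())"
```

```text
the job is handed in; nothing more can be done
None
```

I handed the job in at about 12 s: the slide is latched open on the raised pin, and the block is against the end stop with its middle at about y 85. My first push missed because the fingertips sit about 21 mm above the reported TCP. They passed over the plate and pressed lightly on its top edge (about 6 N), and I corrected the height before the push that latched it.

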